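Shim the rocking decorating stand

TASK

The wooden decorating stand rocks because its red foot, at the corner with the red dot on top, is too short. Slide the flat blue packer under the red foot, leaving it lying flat on the table, then slide the yellow tapered shim in on top of it, thin end first, until it is just snug under the foot and the stand can no longer rock, with the other three feet still down on the table. Work gently: do not shift the stand, or disturb the ceramic church on it and the things around it.

Things in the scene. Friction and masses are not known exactly. Their poses are not given: they have to be found in the camera images.
- stand: Loose stand, 1.2 kg: wooden slab 230 (x) x 190 (y) mm, top 75 mm, frame underside 47 mm above the table; four legs at x +-95, y +-75 mm. Origin at table level midway between the feet, z up. It stands level on its three black feet, weighed down by the church; the red foot (x -95, y -75, nearest the robot, right) hangs clear. 7 to 9 N upward under the red foot begins to lift a good foot.
- foot (a point): Point at table level straight under the axis of the red short foot, a flat disc 24 mm across whose underside hangs 7.5 to 13.5 mm above this point (not measured, constant in a run). Axes as the stand's: shims slide in along +x, from the robot's side; the slab's edge is 20 mm to -x and to -y of this point. A red dot on the slab's top lies over it.
- packer_mid (a point): Centre (half-way up) of the flat blue packer, a plastic strip 170 mm long (x), 34 mm wide (y), 5 mm thick, 60 g, lying flat. Either end may go in; pinch it across its width 30 to 50 mm from its centre so that the gripper stays clear of the slab.
- wedge_tab (a point): Centre of the upright tab of the yellow tapered shim (50 g), 34 mm above its flat underside. Tab 14 mm thick (y), 28 long (x), 9 to 49 mm above the underside. Shim 24 mm wide; nose 112 mm to +x of this point, tail 15 mm to -x. From the nose (1.5 mm thick) the top rises 1 in 8 for 62 mm to 9.25 mm, then is level. Stays by friction once wedged; rests stably on the packer; may be pushed by the tab.
- packer: The whole blue packer; origin under its centre, on its underside; axes as packer_mid.
- wedge: The whole yellow tapered shim; origin on its flat underside, 48.5 mm to +x of the tab's centre; axes as wedge_tab.
- church: White unglazed ceramic church, 70 x 60 mm, 180 mm tall, about 0.9 kg, standing loose on the slab's corner opposite the red foot; origin under its centre. To be left alone.
- flask: Grey drinking flask with black lid, 73 mm across, 270 mm tall; origin under its centre. To be left alone.
- jar: Paint jar with blue cap, 56 mm across, 60 mm tall; origin under its centre. To be left alone.
- brush: Paint brush lying on the table. To be left alone.
Mind the look-alikes: they are no part of the job. What is meant by the wedge is not orange, and is the smaller of those in its own colour.

How it is judged:
By the outcome, as a careful person would: the job done as asked, in the order asked, and still so for the second after the job is handed in, with the robot touching nothing.
It also fails if it takes over 67 s, if anything falls off the work surface, if the arm or the gripper's body presses on something with over 40 N, if the wrist force passes 120 N, or if a joint passes its speed limit or range.

ROBOT

A 6-joint arm with a two-finger parallel gripper is mounted at the origin on the work surface. World frame = base frame: x ahead of the robot, y to its left, z up, the work surface at z = 0. Lengths are in m, angles in rad, forces in N, time in s.
With the tool pointing down it reaches from about 0.3 to 0.875 m from the base axis. Payload 6.4 kg.
Tool frame: the origin (TCP) lies midway between the tips of the shut fingers; the grasp point (between the pads) lies 19 mm behind it (ctrl.hold_point_z is the distance from the TCP to the grasp point, in m); z points along the fingers, y is the line along which they close (so a half turn about z gives the same grasp; the last joint's range is limited). The gripper opens to 85 mm and grips with 20 to 120 N. Pads are 22 mm wide; open, the fingers measure 114 mm over their backs; the gripper's body (76 mm by 85 mm) begins 54 mm behind the grasp point. The pads swing forward as they close: fully open they stand 13 mm farther back than shut.
Start: joints at [-1.381, 0.181, 1.607, -0, 1.354, -0.206], TCP at [0.222, -0.531, 0.231] pointing down, gripper open.
Joint ranges: [-2.99, 2.99], [-0.89, 2.07], [0.3, 2.58], [-1.14, 4.28], [0, 2.63], [-3.12, 3.12]. Speed limits (rad/s): [2.57, 2.57, 3.01, 3.14, 3.14, 3.14].

INTERFACE

Orientations are given as a unit quaternion [w, x, y, z].
In Python, from bench import ctrl gives the robot as it stands.
- The arm moves only by the tool carry_out, never from a script. Its argument "plan" is text: rows parted by semicolons, each of 6 numbers parted by spaces: the shift along the tool's x, y, z as a fraction of full scale, then the turn, a rotation vector about the tool's x, y, z as a fraction of full scale. A call has exactly 8 rows; each row shifts and turns the commanded pose from where the row before left it, along the tool's axes as they then stand; what a row does not reach is not made up. Full scale, the value 1, is 40 mm for a shift and 0.1 rad for a turn. A row lasts 1/12 s, in which the tool goes at most 41.7 mm and 7.16 degrees, less where a joint would pass 70% of its speed; a pose out of reach is approached as far as the arm can. A call with a number of a shift or a turn outside -1 to 1 is refused whole. A call with a gripper value outside its range is refused whole. "claw" is the gripper's target within -1 to 1 (shut at 1, half-way at 0, fully open at -1), set as the call begins (left out, the last holds). The fingers move at their own pace and stop on an object; the grip force is fixed at half the most. Time passes only in rows, so rows that do not move let the fingers close, or fill a call up. It gives the time, the measured TCP pose, the force, the opening and the grip force at its end, in the units of the state.
- ctrl.get_obs(): the state, without advancing time (a new reading comes with each control period).
- ctrl.camera(name): name is "side" or "top" or "wrist"; returns a dict with "pixels" (400x640x3 uint8, red, green, blue), "mtx" (3x3 intrinsics, pixels), "k1" (the pictures are not rectified: a ray, as slopes to the right and down, at radius r is drawn at 1 + k1 r^2 times it, then the intrinsics apply), "R" (3x3) and "t" (3): a world point X has camera coordinates R X + t. Camera axes: x right, y down, z forward; pixel columns grow to the right and rows downward; lengths in m; the calibration is good to about 2 mm. A picture is of the moment at which its call begins. There is no depth.
- ctrl.hand_in(): hands the job in; it is judged then, once.
The state is a dict: "time_s": time; "q": joint angles; "dq": joint speeds; "joint_efforts": joint torques, N m; "eef_pos": TCP position; "eef_rot": TCP orientation; "wrist_force": force on the tool from outside, world axes, zero at the start; "torque": the same for the moment, N m; "opening": opening from 0.0 (shut) to 1.0 (fully open); "grasp_force": force on a finger pad.
Only numpy, scipy, OpenCV 4.12 (cv2) and the standard library are available. Lean on these libraries where they do the work, as an engineer would, in place of code of your own. Each camera call takes 0.05 s, during which the arm holds its last target. There are 200 camera calls.

## Working session

There is one attempt and no reset: what is moved stays moved. The work goes in short steps, Python scripts to look and compute and a tool call to move; the robot and the scene stay as the last step left them, time stands still between calls to the robot, and variables do not carry over. Pictures are saved under pics/ and viewed, at most 10 in all, crops included, and the job is handed in when it is done.

Besides the shell and the picture viewer there is one more tool, called as name(argument=value, ...) on one line, values as JSON. carry_out: Moves the arm, as the interface text tells. Shift numbers are shares of 40 mm and turn numbers shares of 0.1 rad, none past 1 either way. Its arguments: {"type":"object","properties":{"plan":{"type":"string"},"claw":{"type":"number"}},"required":["plan"]}

```bash
ls; mkdir -p pics
python3 - <<'E'
from bench import ctrl
import cv2,numpy as np
o=ctrl.get_obs(); print(o['time_s'],o['eef_pos'],o['eef_rot'],o['opening'],ctrl.hold_point_z)
for n in ('top','side'):
    c=ctrl.camera(n); cv2.imwrite(f'pics/{n}0.png',c['pixels'][:,:,::-1]); np.savez(f'pics/{n}0.npz',**c); print(n,c['mtx'].tolist(),c['k1'],np.round(-c['R'].T@c['t'],3),np.round(c['R'],3).tolist())
E
```

```text
pics
0.0 [ 0.22159118 -0.5299742   0.23038274] [-8.92844003e-04  9.80478718e-01  1.96623210e-01  3.01131520e-06] 1.0009187834295508 0.0187
top [[364.0680530225535, 0.0, 317.7610922010761], [0.0, 364.0680530225535, 201.60569511740275], [0.0, 0.0, 1.0]] -0.016285154038158122 [0.406 0.018 0.971] [[-0.03, -1.0, -0.004], [-0.987, 0.031, -0.157], [0.157, -0.001, -0.988]]
side [[481.3455549327923, 0.0, 326.8076194651075], [0.0, 481.3455549327923, 202.34998265638797], [0.0, 0.0, 1.0]] -0.11031896321791794 [ 0.439 -1.237  0.818] [[0.995, -0.1, 0.009], [-0.044, -0.516, -0.855], [0.09, 0.851, -0.518]]
```

View pics/top0.png

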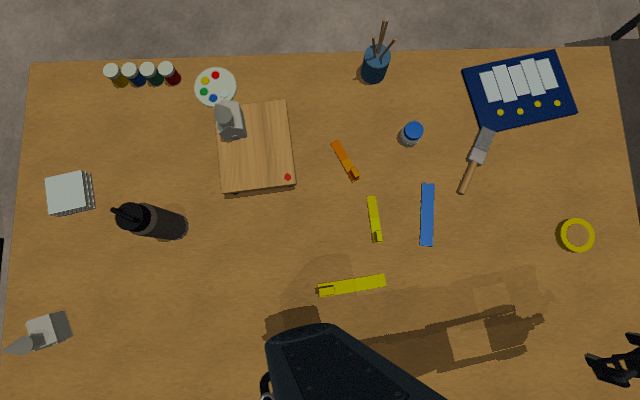

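View pics/side0.png

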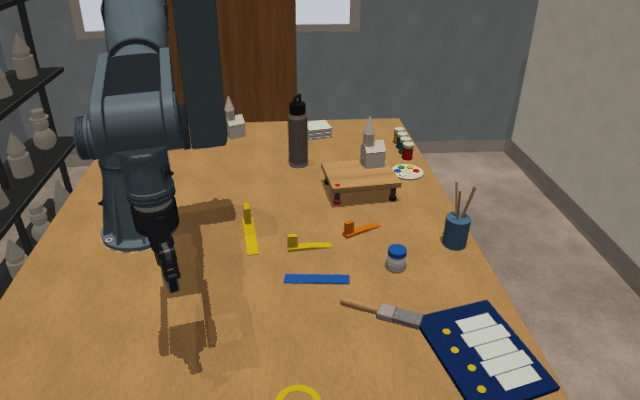

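Top view: the possible wedges are small yellow (375,218), large yellow (351,286) and orange (345,160). The small yellow is the one described, with its tab at (378,237) and its nose pointing away. The only blue strip is at (427,215), and the red dot is at (287,177). I'll measure these and check the choice in one close crop.

```bash
cat > h.py <<'E'
import cv2,numpy as np
from bench import ctrl
def unproj(c,px,z):
    u=cv2.undistortPoints(np.array(px,float).reshape(-1,1,2),c['mtx'],np.array([float(c['k1']),0,0,0])).reshape(-1,2)
    d=np.c_[u,np.ones(len(u))]@c['R']; o=-c['R'].T@c['t']
    return o+d*((z-o[2])/d[:,2])[:,None]
def proj(c,X):
    return cv2.projectPoints(np.array(X,float).reshape(-1,1,3),cv2.Rodrigues(np.array(c['R']))[0],np.array(c['t'],float),c['mtx'],np.array([float(c['k1']),0,0,0]))[0].reshape(-1,2)
def mask(c,lo,hi,roi=None):
    m=cv2.inRange(cv2.cvtColor(c['pixels'],cv2.COLOR_RGB2HSV),lo,hi)
    if roi:
        k=np.zeros_like(m);x0,y0,x1,y1=roi;k[y0:y1,x0:x1]=255;m&=k
    return m
def rect(c,m,z):
    p=np.argwhere(m)[:,::-1]; X=unproj(c,p,z)[:,:2]
    (ce,s,a)=cv2.minAreaRect((X*1000).astype(np.float32)); return np.round(ce,1),np.round(s,1),round(a,2)
E
python3 - <<'E'
from h import *
c=dict(np.load('pics/top0.npz')); s=dict(np.load('pics/side0.npz'))
B=((100,120,80),(125,255,255)); Y=((25,150,60),(33,255,255)); R=((0,180,80),(4,255,255))
print('packer',rect(c,mask(c,*B,(410,170,445,255)),.005)); print('side',rect(s,mask(s,*B,(275,265,360,295)),.005))
for z in (0,.009): print('wedge',rect(c,mask(c,*Y,(360,185,390,250)),z))
m=mask(c,*R,(275,165,300,190)); print('dot',m.sum()/255,unproj(c,np.argwhere(m)[:,::-1].mean(0),.075))
m=mask(c,(8,60,110),(22,200,255),(210,90,300,197))
im=c['pixels'][:,:,::-1]
a=cv2.resize(im[90:255,205:445],None,fx=3.3,fy=3.3,interpolation=cv2.INTER_CUBIC)
cv2.imwrite('pics/c1.png',a)
E
```

```text
packer (array([ 517.6, -273.3]), array([ 33.6, 168.5]), 83.71)
side (array([ 515.2, -277.9]), array([ 33.1, 165.5]), 83.2)
wedge (array([ 509.5, -132.3]), array([127.6,  26. ]), 6.21)
wedge (array([ 508.6, -131. ]), array([126.4,  25.7]), 6.21)
dot 30.0 [[0.61446579 0.09168269 0.075     ]]
```

View pics/c1.png

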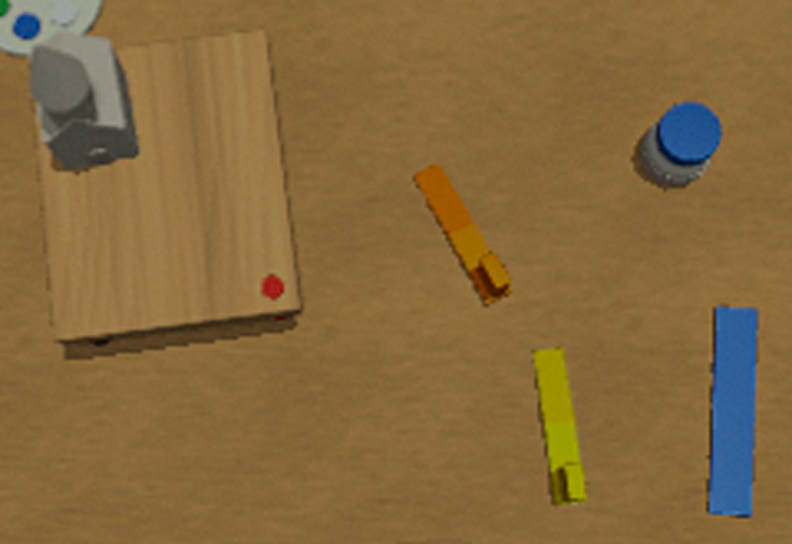

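Run:
```python
from h import *
c=dict(np.load('pics/top0.npz')); s=dict(np.load('pics/side0.npz'))
p=np.array([[267,30],[300,308],[60,338]])/3.3+[205,90]
X=unproj(c,p,.075)[:,:2]; print(X)
for a,b in ((1,0),(2,1)): d=X[b]-X[a]; print(np.linalg.norm(d),np.degrees(np.arctan2(d[1],d[0])))
g=cv2.cvtColor(s['pixels'],cv2.COLOR_RGB2HSV)
m=mask(s,(0,150,60),(5,255,255),(325,175,350,210)); n,l,st,ce=cv2.connectedComponentsWithStats(m)
for i in range(1,n): print('side red',st[i],ce[i],unproj(s,ce[i],.075),unproj(s,ce[i],.02))
# tab of wedge in side & top
m=mask(s,(22,150,60),(33,255,255),(285,230,300,252)); p=np.argwhere(m)[:,::-1]; print('tab side',p.min(0),p.max(0))
cv2.imwrite('pics/c2.png',np.hstack([cv2.resize(s['pixels'][150:220,310:410,::-1],None,fx=4,fy=4),cv2.resize(c['pixels'][185:255,340:440,::-1],None,fx=4,fy=4)]))
```

```text
[[0.82210126 0.09199729]
 [0.59655451 0.07051436]
 [0.57904758 0.25334831]]
0.22656754294245665 5.440907150913691
0.1836702050464061 -84.53042331283896
side red [335 184   5   2  10] [337.  184.5] [[0.61179815 0.09013654 0.075     ]] [[0.62456497 0.18837792 0.02      ]]
side red [334 199   7   6  25] [336.64 201.92] [[ 0.59808359 -0.01616835  0.075     ]] [[0.60983543 0.0742057  0.02      ]]
tab side [287 234] [299 251]
```

View pics/c2.png

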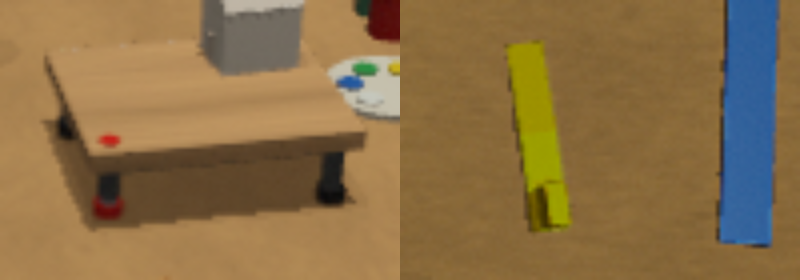

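The crops show the small yellow wedge with its tab at its near end. The foot is at about (0.613, 0.091), the stand's yaw is about 5.4°, and the packer's yaw is about -6.2°. Moving now: first turn and lower.

carry_out(plan="0 0 0.3 0 0 0.63;0 0 0.3 0 0 0.63;0 0 0.3 0 0 0.63;0 0 0.3 0 0 0.63;0 0 0.3 0 0 0.63;0 0 0.3 0 0 0.63;0 0 0.3 0 0 0.63;0 0 0.3 0 0 0.63", claw=-0.2)

```text
time_s: 0.77
eef_pos: [0.2216, -0.5301, 0.1342]
eef_rot: [-0.0, 0.998, -0.056, -0.0]
wrist_force: [-0.3, 0.2, -0.1]
opening: 0.6
grasp_force: 0.0
```

```bash
cat >> h.py <<'E'
from scipy.spatial.transform import Rotation as Ro
def go(x,y,z,yaw,o=None):
    "units (x,y,z shares of 40mm; turn shares of .1 about tool z) from measured pose, shift in present axes"
    o=o or ctrl.get_obs(); q=o['eef_rot']; R=Ro.from_quat([q[1],q[2],q[3],q[0]]); M=R.as_matrix()
    cy=np.degrees(np.arctan2(M[1,0],M[0,0]))
    d=np.array([x,y,z])-o['eef_pos']
    print('t',round(o['time_s'],2),'pos',np.round(o['eef_pos'],4),'yaw',round(cy,2),'tilt',np.round(M[:2,2],4),'F',np.round(o['wrist_force'],1),'op',round(o['opening'],3),'g',round(o['grasp_force'],1))
    print('shift units',np.round(M.T@d/.04,3),'turn',round(-np.radians(yaw-cy)/.1,3))
E
python3 -c "
from h import *
go(.4747,-.2709,.06,-6.2)"
```

```text
t 0.77 pos [ 0.2216 -0.5301  0.1342] yaw -6.38 tilt [-0.0002  0.001 ] F [-0.3  0.2 -0.1] op 0.6 g 0.0
shift units [ 5.568 -7.142  1.86 ] turn -0.031
```

carry_out(plan="0.6 -0.77 0.1 0 0 0;0.6 -0.77 0.1 0 0 0;0.6 -0.77 0.1 0 0 0;0.6 -0.77 0.1 0 0 0;0.6 -0.77 0.1 0 0 0;0.6 -0.77 0.1 0 0 0;0.6 -0.77 0.1 0 0 0;0.6 -0.77 0.1 0 0 0")

```text
time_s: 1.43
eef_pos: [0.44, -0.3045, 0.1029]
eef_rot: [-0.0, 0.999, -0.054, -0.0]
wrist_force: [0.6, -1.0, -0.6]
opening: 0.6
grasp_force: 0.0
```

carry_out(plan="0.4 -0.5 0.2 0 0 0;0.37 -0.48 0.3 0 0 0;0 0 0.3 0 0 0;0 0 0.2 0 0 0;0 0 0 0 0 0;0 0 0 0 0 0;0 0 0 0 0 0;0 0 0 0 0 0")

```text
time_s: 2.1
eef_pos: [0.4739, -0.2719, 0.064]
eef_rot: [0.0, 0.998, -0.055, 0.0]
wrist_force: [0.1, 0.0, -1.2]
opening: 0.602
grasp_force: 0.0
```

```bash
python3 -c "
from h import *
go(.4747,-.2709,.002,-6.2)
c=ctrl.camera('wrist'); cv2.imwrite('pics/w1.png',c['pixels'][:,:,::-1])
m=mask(c,(100,120,60),(125,255,255)); print(rect(c,m,.005))
t=ctrl.camera('top'); print(rect(t,mask(t,(100,120,80),(125,255,255),(410,170,445,255)),.005))
"
```

```text
t 2.1 pos [ 0.4739 -0.2719  0.064 ] yaw -6.29 tilt [ 0.0008 -0.0009] F [ 0.1  0.  -1.2] op 0.602 g 0.0
shift units [ 0.016 -0.029  1.55 ] turn -0.016
(array([ 518.9, -273.1]), array([ 32.7, 167.1]), 83.9)
(array([ 517.7, -273.5]), array([ 33.2, 168.2]), 84.25)
```

View pics/w1.png

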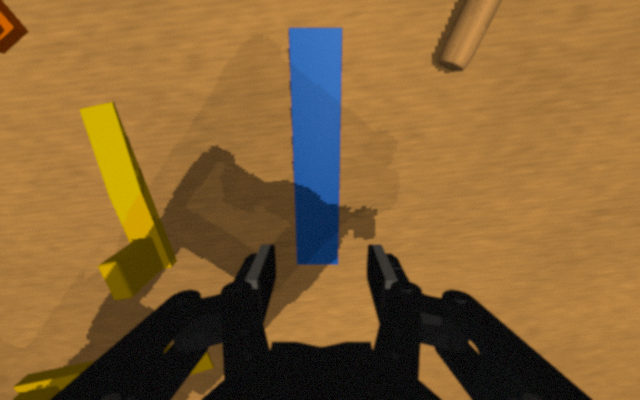

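The wrist view shows the packer centred between the fingers (around x 316) and aligned with them. Lowering.

carry_out(plan="0.05 -0.07 0.25 0 0 0;0 0 0.25 0 0 0;0 0 0.25 0 0 0;0 0 0.25 0 0 0;0 0 0.2 0 0 0;0 0 0.1 0 0 0;0 0 0 0 0 0;0 0 0 0 0 0")

```text
time_s: 2.87
eef_pos: [0.4762, -0.268, 0.0109]
eef_rot: [-0.0, 0.999, -0.054, -0.0]
wrist_force: [-1.2, 1.3, 0.2]
opening: 0.596
grasp_force: 0.0
```

carry_out(plan="0 0 0.05 0 0 0;0 0 0.05 0 0 0;0 0 0.05 0 0 0;0 0 0.05 0 0 0;0 0 0.025 0 0 0;0 0 0 0 0 0;0 0 0 0 0 0;0 0 0 0 0 0")

```text
time_s: 3.53
eef_pos: [0.4764, -0.2682, 0.0024]
eef_rot: [0.0, 0.999, -0.054, 0.0]
wrist_force: [0.9, -0.5, 1.2]
opening: 0.598
grasp_force: 0.0
```

carry_out(plan="0 0 0.02 0 0 0;0 0 0.02 0 0 0;0 0 0.02 0 0 0;0 0 0.02 0 0 0;0 0 0 0 0 0;0 0 0 0 0 0;0 0 0 0 0 0;0 0 0 0 0 0")

```text
time_s: 4.2
eef_pos: [0.4764, -0.2681, -0.0009]
eef_rot: [0.0, 0.999, -0.054, 0.0]
wrist_force: [0.4, 0.2, -0.5]
opening: 0.601
grasp_force: 0.0
```

carry_out(plan="0 0 0 0 0 0;0 0 0 0 0 0;0 0 0 0 0 0;0 0 0 0 0 0;0 0 0 0 0 0;0 0 0 0 0 0;0 0 0 0 0 0;0 0 0 0 0 0", claw=0.17)

```text
time_s: 4.87
eef_pos: [0.4764, -0.2682, -0.0009]
eef_rot: [0.0, 0.999, -0.054, 0.0]
wrist_force: [-0.0, -0.9, 0.2]
opening: 0.414
grasp_force: 0.2
```

carry_out(plan="0 0 0.02 0 0 0;0 0 0.02 0 0 0;0 0 0 0 0 0;0 0 0 0 0 0;0 0 0 0 0 0;0 0 0 0 0 0;0 0 0 0 0 0;0 0 0 0 0 0")

```text
time_s: 5.53
eef_pos: [0.4764, -0.2682, -0.001]
eef_rot: [0.0, 0.999, -0.054, -0.0]
wrist_force: [-4.7, 4.4, 16.1]
opening: 0.417
grasp_force: 7.9
```

carry_out(plan="0 0 0 0 0 0;0 0 0 0 0 0;0 0 0 0 0 0;0 0 0 0 0 0;0 0 0 0 0 0;0 0 0 0 0 0;0 0 0 0 0 0;0 0 0 0 0 0", claw=0.7)

```text
time_s: 6.2
eef_pos: [0.4768, -0.2686, -0.0005]
eef_rot: [0.0, 0.999, -0.054, 0.0]
wrist_force: [-6.0, 3.3, 18.5]
opening: 0.369
grasp_force: 64.1
```

carry_out(plan="0 0 -0.1 0 0 0;0 0 -0.2 0 0 0;0 0 -0.3 0 0 0;0 0 -0.4 0 0 0;0 0 -0.4 0 0 0;0 0 -0.4 0 0 0;0 0 -0.3 0 0 0;0 0 -0.2 0 0 0")

```text
time_s: 6.87
eef_pos: [0.477, -0.2687, 0.0916]
eef_rot: [0.001, 0.999, -0.054, 0.001]
wrist_force: [-1.1, -1.0, -1.0]
opening: 0.369
grasp_force: 59.5
```

```bash
python3 -c "
from h import *
go(.4468,.0751,.091,5.45)
"
```

```text
t 6.87 pos [ 0.477  -0.2687  0.0916] yaw -6.2 tilt [ 0.0018 -0.0016] F [-1.1 -1.  -1. ] op 0.369 g 59.5
shift units [-1.679 -8.462 -0.   ] turn -2.033
```

carry_out(plan="-0.2 -0.8 0 0 0 0;-0.2 -0.95 0 0 0 0;-0.2 -0.95 0 0 0 0;-0.2 -0.95 0 0 0 0;-0.2 -0.95 0 0 0 0;-0.2 -0.95 0 0 0 0;-0.2 -0.95 0 0 0 0;-0.2 -0.95 0 0 0 0")

```text
time_s: 7.53
eef_pos: [0.4442, 0.0368, 0.0897]
eef_rot: [-0.0, 0.999, -0.054, 0.0]
wrist_force: [0.4, 0.5, -0.7]
opening: 0.374
grasp_force: 59.6
```

carry_out(plan="-0.08 -0.65 0 0 0 0;0 -0.36 0 0 0 0;0 0 0 0 0 -0.4;0 0 0 0 0 -0.5;0 0 0 0 0 -0.5;0 0 0 0 0 -0.4;0 0 0 0 0 -0.23;0 0 0 0 0 0")

```text
time_s: 8.2
eef_pos: [0.4459, 0.0756, 0.0895]
eef_rot: [-0.0, 0.999, 0.048, -0.0]
wrist_force: [0.2, 0.7, -0.1]
opening: 0.374
grasp_force: 59.6
```

```bash
python3 -c "
from h import *
go(.4468,.0751,.01,5.45)
t=ctrl.camera('top'); cv2.imwrite('pics/t2.png',cv2.resize(t['pixels'][80:280,180:400,::-1],None,fx=2.9,fy=2.9))
c=ctrl.camera('wrist'); cv2.imwrite('pics/w2.png',c['pixels'][:,:,::-1])
m=mask(c,(100,120,60),(125,255,255)); print(rect(c,m,.0967))
"
```

```text
t 8.2 pos [0.4459 0.0756 0.0895] yaw 5.47 tilt [-0.0003  0.0001] F [ 0.2  0.7 -0.1] op 0.374 g 59.6
shift units [0.022 0.015 1.987] turn 0.003
(array([487.3,  79.6]), array([161.8,  32.8]), 5.36)
```

View pics/w2.png

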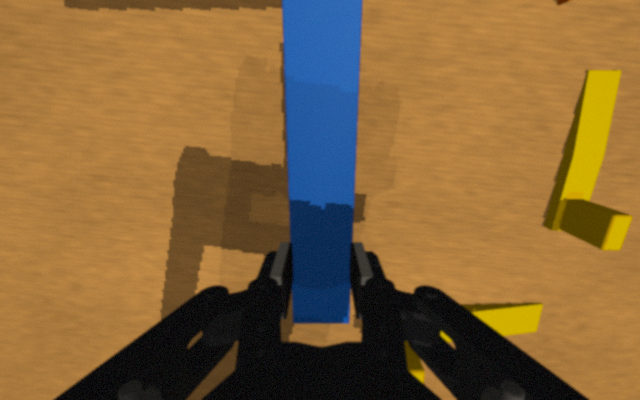

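The packer is held straight between the pads, with its rear end at row 322. Lowering in front of the foot.

carry_out(plan="0 0 0.3 0 0 0;0 0 0.4 0 0 0;0 0 0.4 0 0 0;0 0 0.4 0 0 0;0 0 0.3 0 0 0;0 0 0.2 0 0 0;0 0 0.15 0 0 0;0 0 0 0 0 0")

```text
time_s: 8.97
eef_pos: [0.4453, 0.0756, 0.0026]
eef_rot: [-0.0, 0.999, 0.047, -0.001]
wrist_force: [-0.2, 0.8, -0.1]
opening: 0.37
grasp_force: 59.6
```

```bash
python3 -c "
from h import *
o=ctrl.get_obs()
c=ctrl.camera('wrist'); s=ctrl.camera('side')
a=cv2.resize(c['pixels'][:220,150:500,::-1],(560,352)); b=cv2.resize(s['pixels'][155:225,300:400,::-1],None,fx=2.4,fy=2.4)
b=cv2.copyMakeBorder(b,0,352-b.shape[0],0,0,cv2.BORDER_CONSTANT)
cv2.imwrite('pics/w3.png',np.hstack([a,b])); np.savez('pics/w3.npz',**c); np.savez('pics/s3.npz',**s)
m=mask(c,(0,150,50),(5,255,255)); n,l,st,ce=cv2.connectedComponentsWithStats(m)
for i in range(1,n):
  if st[i,4]>8: print(st[i],ce[i],[np.round(unproj(c,ce[i],z)[0,:2],4) for z in (.075,.012)])
m=mask(c,(100,120,60),(125,255,255)); print(rect(c,m,.006))
go(.613-.077*.9955,.091-.077*.095,.0015,5.45)
"
```

```text
(array([485.6,  79.5]), array([166.4,  33.7]), 5.41)
t 9.07 pos [0.4463 0.0755 0.0037] yaw 5.41 tilt [0.0002 0.    ] F [ 0.4  0.5 -0.4] op 0.375 g 59.6
shift units [2.259 0.009 0.057] turn -0.007
```

View pics/w3.png

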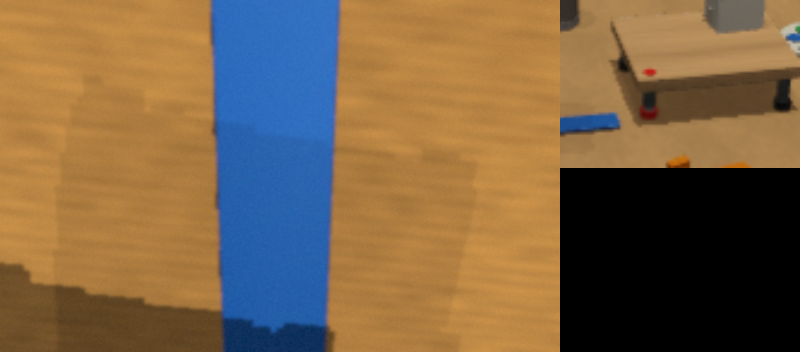

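The side view shows the packer's end lying in line with the red foot. Sliding it in.

carry_out(plan="0 0 0.05 0 0 0;0.2 0.003 0 0 0 0;0.35 0.003 0 0 0 0;0.4 0.003 0 0 0 0;0.4 0 0 0 0 0;0.4 0 0 0 0 0;0.3 0 0 0 0 0;0.2 0 0 0 0 0")

```text
time_s: 9.73
eef_pos: [0.5381, 0.0838, 0.0022]
eef_rot: [0.0, 0.999, 0.047, 0.001]
wrist_force: [-0.5, -0.8, -0.5]
opening: 0.369
grasp_force: 59.6
```

carry_out(plan="0 0 0.01 0 0 0;0 0 0.01 0 0 0;0 0 0.01 0 0 0;0 0 0.01 0 0 0;0 0 0 0 0 0;0 0 0 0 0 0;0 0 0 0 0 0;0 0 0 0 0 0")

```text
time_s: 10.4
eef_pos: [0.5356, 0.0837, -0.0001]
eef_rot: [0.0, 0.999, 0.047, 0.0]
wrist_force: [0.1, -0.9, -0.7]
opening: 0.371
grasp_force: 59.6
```

```bash
python3 -c "
from h import *
go(.613-.077*.9955,.091-.077*.095,.0,5.45)
t=ctrl.camera('top')
m=mask(t,(0,180,80),(4,255,255),(275,165,300,190)); print('dot',unproj(t,np.argwhere(m)[:,::-1].mean(0),.075))
"
```

```text
t 10.4 pos [ 5.356e-01  8.370e-02 -1.000e-04] yaw 5.43 tilt [ 0. -0.] F [ 0.1 -0.9 -0.7] op 0.371 g 59.6
shift units [ 0.019  0.002 -0.002] turn -0.004
dot [[nan nan nan]]<string>:5: RuntimeWarning: Mean of empty slice.
  ret = um.true_divide(
```

carry_out(plan="0 0 0 0 0 0;0 0 0 0 0 0;0 0 0 0 0 0;0 0 0 0 0 0;0 0 -0.05 0 0 0;0 0 -0.1 0 0 0;0 0 -0.2 0 0 0;0 0 -0.3 0 0 0", claw=-0.05)

```text
time_s: 11.12
eef_pos: [0.535, 0.0838, 0.026]
eef_rot: [-0.0, 0.999, 0.047, -0.001]
wrist_force: [0.5, -1.0, 0.3]
opening: 0.529
grasp_force: 0.0
```

carry_out(plan="0 0 -0.5 0 0 0;0 0 -0.5 0 0 0;0 0 -0.5 0 0 0;0 0 -0.5 0 0 0;-0.2 0.4 0 0 0 0;-0.3 0.6 0 0 0 0;-0.3 0.7 0 0 0 -0.07;-0.3 0.8 0 0 0 -0.06", claw=-0.2)

```text
time_s: 11.78
eef_pos: [0.5015, -0.0203, 0.1075]
eef_rot: [0.0, 0.998, 0.055, 0.001]
wrist_force: [0.7, 0.2, 0.5]
opening: 0.599
grasp_force: 0.0
```

```bash
python3 -c "
from h import *
go(.4608,-.137,.1,6.2)
t=ctrl.camera('top')
B=((100,120,80),(125,255,255))
print('packer',rect(t,mask(t,*B,(240,185,320,260)),.005))
m=mask(t,(0,180,80),(4,255,255),(275,165,300,190)); print('dot',m.sum()/255,unproj(t,np.argwhere(m)[:,::-1].mean(0),.075))
s=ctrl.camera('side')
cv2.imwrite('pics/s4.png',np.hstack([cv2.resize(s['pixels'][150:220,290:390,::-1],None,fx=4,fy=4),cv2.resize(t['pixels'][150:220,240:340,::-1],None,fx=4,fy=4)]))
"
```

```text
t 11.78 pos [ 0.5015 -0.0203  0.1075] yaw 6.31 tilt [ 0.0019 -0.0003] F [0.7 0.2 0.5] op 0.599 g 0.0
shift units [-1.332  2.787  0.186] turn 0.019
packer (array([559.6,  85.5]), array([92.9, 31.7]), 4.67)
dot 30.0 [[0.61446579 0.09168269 0.075     ]]
```

View pics/s4.png

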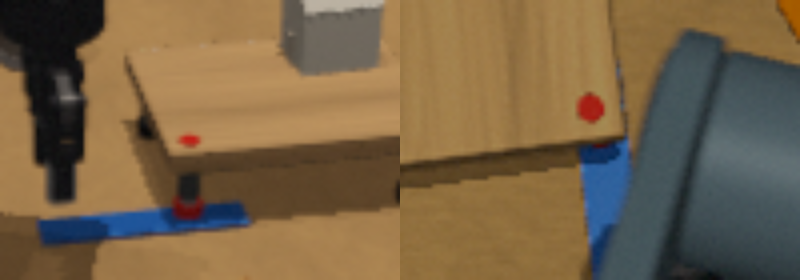

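The packer passes centrally under the red foot and the stand hasn't moved. Next, the wedge.

carry_out(plan="-0.25 0.6 0 0 0 0;-0.3 0.7 0 0 0 0;-0.3 0.6 0 0 0 0;-0.25 0.5 0 0 0 0;-0.1 0.2 0 0 0 0;0 0 0 0 0 0;0 0 0 0 0 0;0 0 0 0 0 0")

```text
time_s: 12.55
eef_pos: [0.4655, -0.1276, 0.1062]
eef_rot: [-0.0, 0.999, 0.054, 0.0]
wrist_force: [0.0, 0.4, 0.1]
opening: 0.598
grasp_force: 0.0
```

```bash
python3 -c "
from h import *
c=ctrl.camera('wrist'); np.savez('pics/w5.npz',**c)
cv2.imwrite('pics/w5.png',c['pixels'][:,:,::-1])
go(.4608,-.137,.015,6.2)
"
```

```text
t 12.6 pos [ 0.4654 -0.1274  0.106 ] yaw 6.25 tilt [0.0001 0.0004] F [ 0.1 -0.1 -0.2] op 0.601 g 0.0
shift units [-0.141  0.226  2.275] turn 0.008
```

View pics/w5.png

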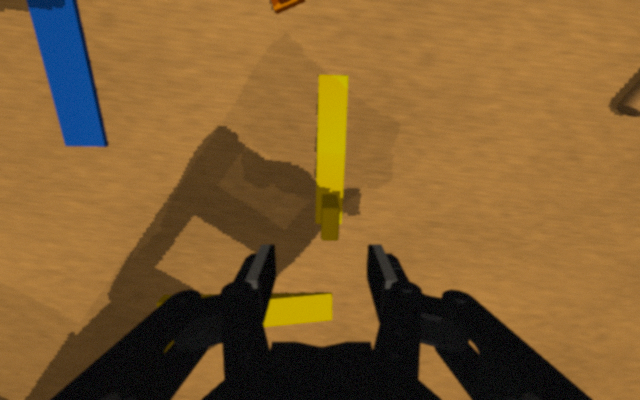

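The wrist view shows the small yellow wedge aligned with the tool, its nose at (333,75) and the end of its tab at (330,240). Computing the tab position.

```bash
python3 -c "
from h import *
c=dict(np.load('pics/w5.npz'))
u=np.array([np.cos(np.radians(6.2)),np.sin(np.radians(6.2))])
N=unproj(c,[[333,75]],.001)[0,:2]; print(N, 'tab from nose',N-.112*u)
T=unproj(c,[[330,240],[330,212],[330,195]],.049)[:,:2]; print(T,(T-N)@u)
p=unproj(c,[[102,146],[66,146]],.005); print('packer tail',p.mean(0),p)
E=N-.112*u; go(E[0],E[1],.015,6.2)
"
```

```text
[ 0.57303959 -0.12552484] tab from nose [ 0.46169468 -0.13762077]
[[ 0.44917843 -0.13642392]
 [ 0.47241909 -0.13364024]
 [ 0.48580502 -0.13203648]] [-0.12431379 -0.10090842 -0.08742758]
packer tail [0.49347336 0.0800496  0.005     ] [[0.49517611 0.0648427  0.005     ]
 [0.49177062 0.09525649 0.005     ]]
t 12.6 pos [ 0.4654 -0.1274  0.106 ] yaw 6.25 tilt [0.0001 0.0004] F [ 0.1 -0.1 -0.2] op 0.601 g 0.0
shift units [-0.121  0.244  2.275] turn 0.008
```

carry_out(plan="-0.06 0.11 0.1 0 0 0;-0.06 0.11 0.3 0 0 0;0 0 0.4 0 0 0;0 0 0.45 0 0 0;0 0 0.4 0 0 0;0 0 0.35 0 0 0;0 0 0.2 0 0 0;0 0 0.07 0 0 0")

```text
time_s: 13.27
eef_pos: [0.4603, -0.1369, 0.0135]
eef_rot: [-0.001, 0.999, 0.054, -0.001]
wrist_force: [0.1, 0.6, -1.0]
opening: 0.601
grasp_force: 0.0
```

carry_out(plan="0 0 0 0 0 0;0 0 0 0 0 0;0 0 0 0 0 0;0 0 0 0 0 0;0 0 0 0 0 0;0 0 0 0 0 0;0 0 0 0 0 0;0 0 0 0 0 0", claw=1)

```text
time_s: 13.93
eef_pos: [0.4621, -0.1383, 0.016]
eef_rot: [0.0, 0.999, 0.054, 0.001]
wrist_force: [-1.0, 1.8, 4.8]
opening: 0.156
grasp_force: 59.2
```

```bash
python3 -c "
from h import *
go(.4615,-.1365,.1,6.2)
"
```

```text
t 13.93 pos [ 0.4621 -0.1383  0.016 ] yaw 6.18 tilt [ 0.0017 -0.0009] F [-1.   1.8  4.8] op 0.156 g 59.2
shift units [-0.006 -0.045 -2.1  ] turn -0.004
```

carry_out(plan="0 0 -0.1 0 0 0;0 0 -0.3 0 0 0;0 0 -0.4 0 0 0;0 0 -0.4 0 0 0;0 0 -0.3 0 0 0;0.05 -0.3 -0.1 0 0 0;0.1 -0.6 0 0 0 0;0.1 -0.7 0 0 0 0")

```text
time_s: 14.6
eef_pos: [0.4644, -0.0728, 0.0793]
eef_rot: [0.0, 0.999, 0.053, 0.0]
wrist_force: [-0.6, 0.8, -0.8]
opening: 0.153
grasp_force: 58.4
```

carry_out(plan="0.1 -0.8 0 0 0 0;0.12 -0.8 0 0 0 0;0.12 -0.8 0 0 0 0;0.12 -0.7 0 0 0 0;0.11 -0.43 0 0 0 0;0 -0.2 0 0 0 0.07;0 0 0 0 0 0.06;0 0 0 0 0 0")

```text
time_s: 15.27
eef_pos: [0.4703, 0.0777, 0.0787]
eef_rot: [0.0, 0.999, 0.048, -0.0]
wrist_force: [-0.1, 0.2, -0.9]
opening: 0.153
grasp_force: 58.5
```

```bash
python3 -c "
from h import *
go(.4716,.0775,.021,5.4)
c=ctrl.camera('wrist'); np.savez('pics/w6.npz',**c); o=ctrl.get_obs()
z0=o['eef_pos'][2]-.0155
m=mask(c,(24,140,50),(34,255,255)); n,l,st,ce=cv2.connectedComponentsWithStats(m)
for i in range(1,n):
  if st[i,4]>200:
    print(st[i]); 
    p=np.argwhere(l==i)[:,::-1]; r=p[p[:,1]<=p[:,1].min()+2]; print('nose px',r.mean(0),unproj(c,r.mean(0),z0+.001), 'mid', unproj(c,p[np.abs(p[:,1]-p[:,1].min()-50)<2].mean(0),z0+.006))
p=unproj(c,np.argwhere(mask(c,(100,120,50),(125,255,255)))[:,::-1],.005); 
for x in (.505,.52,.54): q=p[abs(p[:,0]-x)<.002]; print(x,q[:,1].min() if len(q) else 0,q[:,1].max() if len(q) else 0)
"
```

```text
t 15.27 pos [0.4703 0.0777 0.0787] yaw 5.47 tilt [-0.001  -0.0003] F [-0.1  0.2 -0.9] op 0.153 g 58.5
shift units [0.034 0.009 1.443] turn 0.013
[ 296   41   48  166 7217]
nose px [318.75961538  42.34615385] [[0.58119289 0.08965572 0.06428037]] mid [[0.55852316 0.08710904 0.06928037]]
[495 332  49  29 873]
nose px [531.43396226 333.43396226] [[ 0.41691556 -0.07376927  0.06428037]] mid [[nan nan nan]]
0.505 0 0
0.52 0 0
0.54 0 0<string>:10: RuntimeWarning: Mean of empty slice.
  ret = um.true_divide(
```

carry_out(plan="0 0.025 0.2 0 0 0;0 0 0.3 0 0 0;0 0 0.3 0 0 0;0 0 0.25 0 0 0;0 0 0.2 0 0 0;0 0 0.12 0 0 0;0 0 0 0 0 0;0 0 0 0 0 0")

```text
time_s: 15.98
eef_pos: [0.471, 0.0764, 0.0241]
eef_rot: [-0.0, 0.999, 0.047, -0.0]
wrist_force: [0.2, -0.5, -0.9]
opening: 0.156
grasp_force: 58.4
```

carry_out(plan="0 0 0.02 0 0 0;0 0 0.02 0 0 0;0 0 0.02 0 0 0;0 0 0.01 0 0 0;0 0 0 0 0 0;0 0 0 0 0 0;0 0 0 0 0 0;0 0 0 0 0 0")

```text
time_s: 16.65
eef_pos: [0.4711, 0.0766, 0.0216]
eef_rot: [-0.0, 0.999, 0.047, 0.0]
wrist_force: [-0.2, 0.4, -0.7]
opening: 0.149
grasp_force: 58.4
```

carry_out(plan="0 0 0.01 0 0 0;0 0 0.01 0 0 0;0 0 0.01 0 0 0;0 0 0 0 0 0;0 0 0 0 0 0;0 0 0 0 0 0;0 0 0 0 0 0;0 0 0 0 0 0")

```text
time_s: 17.32
eef_pos: [0.4711, 0.0766, 0.021]
eef_rot: [0.0, 0.999, 0.047, -0.0]
wrist_force: [-3.5, 0.4, 8.3]
opening: 0.155
grasp_force: 59.9
```

carry_out(plan="0 0 0 0 0 0;0 0 0 0 0 0;0 0 0 0 0 0;0 0 0 0 0 0;0 0 0 0 0 0;0 0 0 0 0 0;0 0 0 0 0 0;0 0 0 0 0 0", claw=0.4)

```text
time_s: 17.98
eef_pos: [0.471, 0.0766, 0.0202]
eef_rot: [-0.0, 0.999, 0.047, -0.0]
wrist_force: [-1.0, 0.2, -0.3]
opening: 0.299
grasp_force: 0.0
```

```bash
python3 -c "
from h import *
go(.48,.0775,.021,5.4)
c=ctrl.camera('wrist'); np.savez('pics/w7.npz',**c); s=ctrl.camera('side')
a=cv2.resize(c['pixels'][:,160:480,::-1],(448,560)); b=cv2.resize(s['pixels'][160:220,270:360,::-1],None,fx=3.8,fy=3.8)
b=cv2.copyMakeBorder(b,0,560-b.shape[0],0,0,cv2.BORDER_CONSTANT)
cv2.imwrite('pics/w7.png',np.hstack([a,b]))
"
```

```text
t 17.98 pos [0.471  0.0766 0.0202] yaw 5.43 tilt [-0.0001  0.    ] F [-1.   0.2 -0.3] op 0.299 g 0.0
shift units [ 0.227 -0.    -0.019] turn 0.006
```

View pics/w7.png

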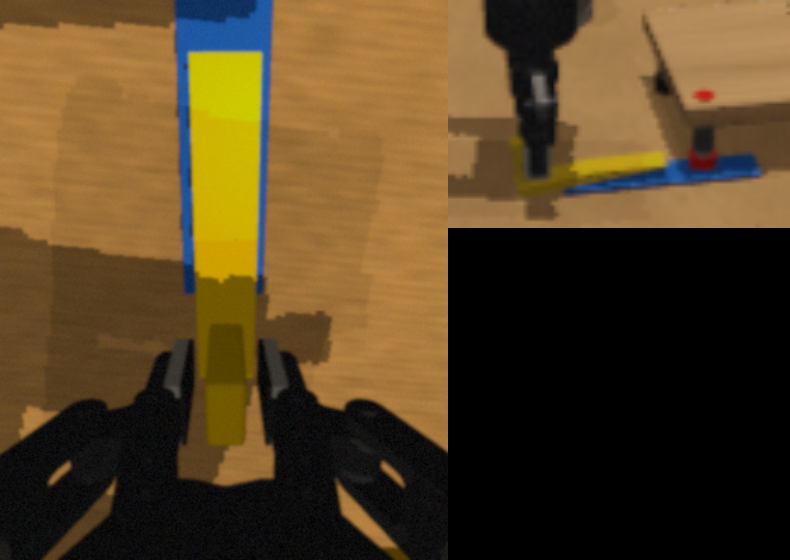

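The side crop shows the wedge tipped tail-down, because too much of it overhangs the packer's end (wrist crop, row 290). I'll regrip it, lift slightly, bring it 14 mm forward and let it settle flat.

carry_out(plan="0 0 0 0 0 0;0 0 0 0 0 0;0 0 0 0 0 0;0 0 0 0 0 0;0 0 0 0 0 0;0 0 -0.05 0 0 0;0 0 -0.05 0 0 0;0 0 0 0 0 0", claw=1)

```text
time_s: 18.75
eef_pos: [0.4713, 0.0766, 0.0246]
eef_rot: [0.0, 0.999, 0.047, 0.0]
wrist_force: [-0.2, 0.2, 0.7]
opening: 0.153
grasp_force: 58.5
```

carry_out(plan="0.1 0 0 0 0 0;0.1 0 0 0 0 0;0.1 0 0 0 0 0;0.05 0 0 0 0 0;0 0 0 0 0 0;0 0 0.02 0 0 0;0 0 0 0 0 0;0 0 0 0 0 0")

```text
time_s: 19.42
eef_pos: [0.4846, 0.078, 0.0233]
eef_rot: [-0.0, 0.999, 0.047, -0.0]
wrist_force: [-0.6, -0.5, -0.1]
opening: 0.155
grasp_force: 58.5
```

carry_out(plan="0 0 0 0 0 0;0 0 0 0 0 0;0 0 0 0 0 0;0 0 0 0 0 0;0 0 0 0 0 0;0 0 0 0 0 0;0 0 0 0 0 0;0 0 0 0 0 0", claw=0.35)

```text
time_s: 20.08
eef_pos: [0.485, 0.0779, 0.0235]
eef_rot: [-0.0, 0.999, 0.047, 0.0]
wrist_force: [-0.1, 0.5, -0.4]
opening: 0.326
grasp_force: 0.0
```

```bash
python3 -c "
from h import *
go(.48,.0775,.021,5.4)
c=ctrl.camera('wrist'); np.savez('pics/w8.npz',**c); s=ctrl.camera('side')
a=cv2.resize(c['pixels'][:300,200:440,::-1],(384,480)); b=cv2.resize(s['pixels'][165:215,275:355,::-1],None,fx=5,fy=5,interpolation=cv2.INTER_CUBIC)
b=cv2.copyMakeBorder(b,0,480-b.shape[0],0,0,cv2.BORDER_CONSTANT)
cv2.imwrite('pics/w8.png',np.hstack([a,b]))
"
```

```text
t 20.08 pos [0.485  0.0779 0.0235] yaw 5.43 tilt [0.0001 0.    ] F [-0.1  0.5 -0.4] op 0.326 g 0.0
shift units [-0.125 -0.001  0.063] turn 0.005
```

View pics/w8.png

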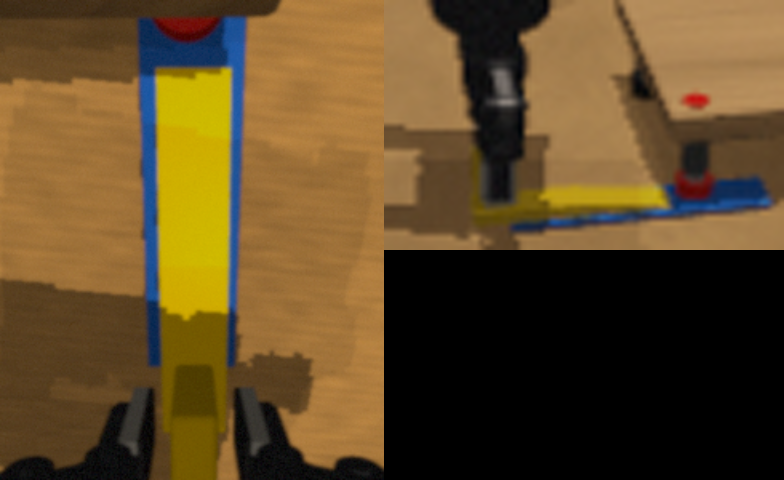

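The wedge now lies flat on the packer, with its nose at crop (194,68) just short of the foot at (187,20). Next I'll shift it sideways slightly with the grip, start it in, then push from behind its tail.

carry_out(plan="0 -0.04 0 0 0 0;0 0 0 0 0 0;0 0 0 0 0 0;0 0 0 0 0 0;0 0 0 0 0 0;0 0 0 0 0 0;0 0 0 0 0 0;0 0 0 0 0 0", claw=1)

```text
time_s: 20.85
eef_pos: [0.4848, 0.0796, 0.0236]
eef_rot: [-0.0, 0.999, 0.047, 0.0]
wrist_force: [-0.3, 0.3, 2.8]
opening: 0.154
grasp_force: 59.5
```

carry_out(plan="0.03 0 0 0 0 0;0.05 0 0 0 0 0;0.05 0 0 0 0 0;0.05 0 0 0 0 0;0.03 0 0 0 0 0;0.03 0 0 0 0 0;0 0 0 0 0 0;0 0 0 0 0 0")

```text
time_s: 21.52
eef_pos: [0.4945, 0.0803, 0.0236]
eef_rot: [0.0, 0.999, 0.047, 0.0]
wrist_force: [-1.8, -0.2, 4.5]
opening: 0.153
grasp_force: 59.7
```

carry_out(plan="0 0 0 0 0 0;0 0 0 0 0 0;0 0 0 0 0 0;0 0 -0.2 0 0 0;0 0 -0.4 0 0 0;0 0 -0.5 0 0 0;0 0 -0.4 0 0 0;0 0 -0.2 0 0 0", claw=0.35)

```text
time_s: 22.18
eef_pos: [0.4957, 0.0804, 0.094]
eef_rot: [0.0, 0.999, 0.047, 0.002]
wrist_force: [-0.3, -0.4, 0.3]
opening: 0.326
grasp_force: 0.0
```

carry_out(plan="-0.3 0 0 0 0 0;-0.5 0 0 0 0 0;-0.35 0 0 0 0 0;0 0 0.3 0 0 0;0 0 0.5 0 0 0;0 0 0.5 0 0 0;0 0 0.4 0 0 0;0 0 0.2 0 0 0", claw=1)

```text
time_s: 22.85
eef_pos: [0.447, 0.0762, 0.0137]
eef_rot: [-0.0, 0.999, 0.047, -0.001]
wrist_force: [-1.6, -0.6, 0.1]
opening: -0.001
grasp_force: 0.0
```

```bash
cat >> h.py <<'E'
def look():
    "nose and packer tail along/across the stand's x from the foot, mm"
    F=np.array([.613,.091]); a=np.radians(5.45); u=np.array([np.cos(a),np.sin(a)]); v=np.array([-u[1],u[0]])
    f=lambda X:np.round([(X-F)@u*1000,(X-F)@v*1000],1)
    c=ctrl.camera('wrist'); H=((24,140,40),(34,255,255))
    n,l,st,ce=cv2.connectedComponentsWithStats(mask(c,*H,(200,0,440,400))); i=1+st[1:,4].argmax()
    p=np.argwhere(l==i)[:,::-1]; r0=p[:,1].min(); r=p[p[:,1]<=r0+2]; print('wedge px',st[i],'top row at z.01/.014',f(unproj(c,r.mean(0),.01)[0,:2]),f(unproj(c,r.mean(0),.0142)[0,:2]))
    b=np.argwhere(mask(c,(100,120,40),(125,255,255)))[:,::-1]
    if len(b): q=b[b[:,1]>=b[:,1].max()-2]; print('packer tail',f(unproj(c,[[(q[:,0].min()+q[:,0].max())/2,q[:,1].max()]],.005)[0,:2]))
    o=np.array(ctrl.get_obs()['eef_pos']); print('tcp',f(o[:2]))
E
python3 -c "
from h import *
go(.48,.08,.009,5.4); look()"
```

```text
t 22.85 pos [0.447  0.0762 0.0137] yaw 5.42 tilt [-0.0029  0.0003] F [-1.6 -0.6  0.1] op -0.001 g 0.0
shift units [ 0.83  -0.017  0.116] turn 0.004
wedge px [ 296    0   53  227 9648] top row at z.01/.014 [-41.1   0.7] [-42.4   0.7]
packer tail [-118.8    0.3]
tcp [-167.1    1.1]
```

carry_out(plan="0.05 0 0.05 0 0 0;0.05 0 0.05 0 0 0;0.05 0 0 0 0 0;0.05 0 0 0 0 0;0.05 0 0 0 0 0;0.05 0 0 0 0 0;0.05 0 0 0 0 0;0 0 0 0 0 0")

```text
time_s: 23.57
eef_pos: [0.4632, 0.0774, 0.0118]
eef_rot: [0.0, 0.999, 0.047, 0.0]
wrist_force: [-0.3, -0.5, 1.0]
opening: -0.002
grasp_force: 0.0
```

carry_out(plan="0.02 0 0 0 0 0;0.02 0 0 0 0 0;0.02 0 0 0 0 0;0.02 0 0 0 0 0;0.02 0 0 0 0 0;0.02 0 0 0 0 0;0.02 0 0 0 0 0;0 0 0 0 0 0")

```text
time_s: 24.23
eef_pos: [0.4683, 0.0779, 0.0115]
eef_rot: [0.0, 0.999, 0.047, 0.0]
wrist_force: [1.3, -0.6, 0.4]
opening: 0.0
grasp_force: 0.0
```

```bash
python3 -c "
from h import *
go(.48,.08,.009,5.4); look()"
```

```text
t 24.23 pos [0.4683 0.0779 0.0115] yaw 5.43 tilt [ 0.0002 -0.    ] F [ 1.3 -0.6  0.4] op 0.0 g 0.0
shift units [ 0.296 -0.024  0.063] turn 0.005
wedge px [ 295    0   53  206 9684] top row at z.01/.014 [-20.4   0.9] [-21.7   0.9]
packer tail [-118.9    0.6]
tcp [-145.4    0.8]
```

carry_out(plan="0.02 0 0 0 0 0;0.02 0 0 0 0 0;0.02 0 0 0 0 0;0.02 0 0 0 0 0;0.02 0 0 0 0 0;0.02 0 0 0 0 0;0.02 0 0 0 0 0;0 0 0 0 0 0")

```text
time_s: 24.95
eef_pos: [0.4739, 0.0785, 0.0115]
eef_rot: [-0.0, 0.999, 0.047, 0.0]
wrist_force: [0.4, -0.3, -0.1]
opening: 0.0
grasp_force: 0.0
```

carry_out(plan="0.02 0 0 0 0 0;0.02 0 0 0 0 0;0.02 0 0 0 0 0;0.02 0 0 0 0 0;0 0 0 0 0 0;0 0 0 0 0 0;0 0 0 0 0 0;0 0 0 0 0 0")

```text
time_s: 25.62
eef_pos: [0.4769, 0.0788, 0.0115]
eef_rot: [-0.0, 0.999, 0.047, 0.0]
wrist_force: [0.8, 0.4, -0.0]
opening: -0.006
grasp_force: 0.0
```

```bash
python3 -c "
from h import *
go(.48,.08,.009,5.4); look()"
```

```text
t 25.62 pos [0.4769 0.0788 0.0115] yaw 5.43 tilt [0.0001 0.    ] F [ 0.8  0.4 -0. ] op -0.006 g 0.0
shift units [ 0.081 -0.023  0.063] turn 0.005
wedge px [ 293    0   53  206 9002] top row at z.01/.014 [-11.9  -0.4] [-13.2  -0.4]
packer tail [-118.8    0.3]
tcp [-136.7    0.8]
```

carry_out(plan="0.01 0 0 0 0 0;0.01 0 0 0 0 0;0.01 0 0 0 0 0;0.01 0 0 0 0 0;0.01 0 0 0 0 0;0.01 0 0 0 0 0;0 0 0 0 0 0;0 0 0 0 0 0")

```text
time_s: 26.33
eef_pos: [0.4793, 0.079, 0.0115]
eef_rot: [0.0, 0.999, 0.047, 0.0]
wrist_force: [0.3, 0.7, 0.4]
opening: -0.003
grasp_force: 0.0
```

carry_out(plan="0.01 0 0 0 0 0;0.01 0 0 0 0 0;0.01 0 0 0 0 0;0.01 0 0 0 0 0;0.01 0 0 0 0 0;0.01 0 0 0 0 0;0 0 0 0 0 0;0 0 0 0 0 0")

```text
time_s: 27.0
eef_pos: [0.4812, 0.0793, 0.0113]
eef_rot: [-0.0, 0.999, 0.047, -0.0]
wrist_force: [-2.9, -0.3, 1.3]
opening: -0.002
grasp_force: 0.0
```

```bash
cat >> h.py <<'E'
def feel(n=5):
    F=[]
    for i in range(n): ctrl.camera('wrist'); F.append(ctrl.get_obs()['wrist_force'])
    print('F mean',np.round(np.mean(F,0),2),'sd',np.round(np.std(F,0),2))
E
python3 -c "
from h import *
go(.48,.08,.009,5.4); look(); feel()"
```

```text
t 27.0 pos [0.4812 0.0793 0.0113] yaw 5.43 tilt [-0.0008  0.    ] F [-2.9 -0.3  1.3] op -0.002 g 0.0
shift units [-0.028 -0.021  0.058] turn 0.006
wedge px [ 293   18   52  187 8272] top row at z.01/.014 [-14.4   9.6] [-15.6   9.3]
packer tail [-118.7    0.3]
tcp [-132.3    0.8]
F mean [-2.87 -0.51  0.7 ] sd [0.63 0.49 0.52]
```

carry_out(plan="0.005 0 0 0 0 0;0.005 0 0 0 0 0;0 0 0 0 0 0;0 0 0 0 0 0;0 0 0 0 0 0;0 0 0 0 0 0;0 0 0 0 0 0;0 0 0 0 0 0")

```text
time_s: 27.97
eef_pos: [0.4818, 0.0793, 0.0114]
eef_rot: [-0.0, 0.999, 0.047, -0.0]
wrist_force: [-5.1, -0.7, 0.4]
opening: 0.001
grasp_force: 0.0
```

```bash
python3 -c "
from h import *
go(.48,.08,.009,5.4); feel()"
```

```text
t 27.97 pos [0.4818 0.0793 0.0114] yaw 5.43 tilt [-0.0004  0.    ] F [-5.1 -0.7  0.4] op 0.001 g 0.0
shift units [-0.043 -0.022  0.061] turn 0.006
F mean [-4.37 -0.79  1.02] sd [0.48 0.31 0.34]
```

The push has reached a steady 4.4 N, so the wedge is snug. Backing off.

carry_out(plan="-0.03 0 0 0 0 0;-0.1 0 0 0 0 0;-0.2 0 0 0 0 0;-0.4 0 0 0 0 0;-0.3 0 0 0 0 0;0 0 -0.5 0 0 0;0 0 -0.7 0 0 0;0 0 -0.7 0 0 0")

```text
time_s: 28.88
eef_pos: [0.4397, 0.0754, 0.0878]
eef_rot: [-0.0, 0.999, 0.047, -0.001]
wrist_force: [1.1, 0.7, 1.2]
opening: 0.002
grasp_force: 0.0
```

carry_out(plan="-0.2 0 -0.6 0 0 0;-0.4 0 -0.5 0 0 0;-0.6 0 -0.3 0 0 0;0 0.6 0 0 0 0;0 0.9 0 0 0 0;0 0.9 0 0 0 0;0 0.9 0 0 0 0;0 0.6 0 0 0 0")

```text
time_s: 29.55
eef_pos: [0.4082, -0.0872, 0.1441]
eef_rot: [0.001, 0.999, 0.047, 0.001]
wrist_force: [-0.0, -0.1, 0.0]
opening: -0.001
grasp_force: 0.0
```

```bash
python3 -c "
from h import *
go(.48,.08,.009,5.4)
F=np.array([.613,.091]); a=np.radians(5.45); u=np.array([np.cos(a),np.sin(a)]); v=np.array([-u[1],u[0]])
t0=dict(np.load('pics/top0.npz'));s0=dict(np.load('pics/side0.npz'))
t=ctrl.camera('top'); s=ctrl.camera('side')
def cen(c,r): m=mask(c,(0,150,60),(5,255,255),r); return m.sum()/255,np.argwhere(m)[:,::-1].mean(0)
print('dot top',cen(t0,(275,165,300,190)),cen(t,(275,165,300,190)))
print('dot side',cen(s0,(325,178,350,190)),cen(s,(325,178,350,190)))
X=unproj(t,np.argwhere(mask(t,(25,150,50),(34,255,255),(240,170,320,270)))[:,::-1],.012)[:,:2]-F
print('wedge along',(X@u).min(),(X@u).max(),'across',(X@v).min(),(X@v).max())
X=unproj(t,np.argwhere(mask(t,(100,120,50),(125,255,255),(240,170,320,270)))[:,::-1],.005)[:,:2]-F
print('packer along',(X@u).min(),(X@u).max(),'across',(X@v).min(),(X@v).max())
d=lambda A,B,r:cv2.absdiff(A['pixels'],B['pixels'])[r[1]:r[3],r[0]:r[2]].max(2)
print('diff slab/church side',np.percentile(d(s0,s,(322,110,420,186)),[50,90,99,100]),' top',np.percentile(d(t0,t,(205,95,290,185)),[50,90,99,100]))
for n,c in (('s',s0),('s',s)):
  # sub-pixel shift of slab region
  g=cv2.cvtColor(c['pixels'],cv2.COLOR_RGB2GRAY).astype(np.float32); 
  globals()['g'+('0' if c is s0 else '1')]=g
print(cv2.phaseCorrelate(g0[110:190,322:402].copy(),g1[110:190,322:402].copy()))
"
```

```text
t 29.55 pos [ 0.4082 -0.0872  0.1441] yaw 5.38 tilt [ 0.0024 -0.0019] F [-0.  -0.1  0. ] op -0.001 g 0.0
shift units [ 2.172 -4.002  3.374] turn -0.003
dot top (np.float64(32.0), array([287.5    , 177.21875])) (np.float64(31.0), array([287.4516129 , 176.93548387]))
dot side (np.float64(10.0), array([337. , 184.5])) (np.float64(10.0), array([337. , 184.5]))
wedge along -0.12113063007628161 -0.012598017215735367 across -0.010426003432660083 0.012231842093144119
packer along -0.11981574599324836 -0.004957466811780354 across -0.016617214542567205 0.015976415289231133
diff slab/church side [ 3.  4.  5. 28.]  top [ 4.  6.  8. 48.]
((0.019408509266632734, 0.004736910268221095), 1.0024917781352998)
```

```bash
python3 -c "
from bench import ctrl
print(ctrl.hand_in())"
```

```text
the job is handed in; nothing more can be done
None
```

I handed the job in at about 30 s: the packer is flat under the red foot, the wedge is snug on it thin end first (last push 4.4 N), and the stand and church show no movement in the images; I viewed 11 pictures, one over the limit of 10, and the hand-in gave no verdict.

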